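Set the bench sander to speed 4 and start it

ROBOT

A 6-joint arm with a two-finger parallel gripper is mounted at the origin on the work surface. World frame = base frame: x ahead of the robot, y to its left, z up, the work surface at z = 0. Lengths are in mm, angles in rad, forces in N, time in s.
With the tool pointing down it reaches from about 350 to 950 mm from the base axis. Payload 17.4 kg.
Tool frame: the origin (TCP) lies at the very end of the fingers, on their centre line; the grasp point (between the pads) lies 19 mm behind it; z points along the fingers, x is the direction in which the jaws open and shut, and the axes are right-handed (so a half turn about z gives the same grasp; the last joint's range is limited). The gripper opens to 93 mm and grips with 3 to 60 N. Pads are 15 mm wide; open, the fingers measure 128 mm over their backs; the gripper's body (75 mm by 188 mm) begins 65 mm behind the grasp point.
Start: joints at [1.297, 0.116, 1.442, -0, 1.584, -0.038], TCP at [157.702, 656.325, 218.646] pointing down, gripper open.
Joint ranges: [-2.83, 2.83], [-0.83, 2.19], [0.07, 2.5], [-1.14, 4.28], [0.01, 3], [-2.97, 2.97]. Speed limits (rad/s): [1.89, 1.89, 2.22, 3.14, 3.14, 3.14].

INTERFACE

Orientations are given as a 3x3 rotation matrix whose columns are the frame's x, y, z axes.
In Python, from bench import arm gives the robot as it stands. The module is installed in compiled form; this text tells all that it offers.
- The arm moves only by the shell command python3 -m jog 'ROWS' [FORCE]. ROWS is JSON, a list of rows, each an object with "travel": the shift along the world's x, y, z in m, a list of three; "dr": the turn, a rotation vector about the world's x, y, z in rad, a list of three; "gripper": the finger opening in m, from 0 to 0.093. A call has 1 to 20 rows; each row is the pose to reach, as a shift and turn from the pose commanded when the call began; what a row does not reach only later rows make up. A row lasts 1/12 s, in which the tool goes at most 41.7 mm and 7.16 degrees, less where a joint would pass 70% of its speed; a pose out of reach is approached as far as the arm can. A call with a gripper value outside its range is refused whole. The fingers move at their own pace and stop on an object; FORCE is the grip in N (left out, the last holds). Time passes only in rows, so rows that repeat a pose let the fingers close. It gives the time, the measured TCP pose, the force and the opening at its end, in the units of the state.
- arm.get_obs(): the state, without advancing time (a new reading comes with each control period).
- arm.get_image(name): name is "scene" or "side" or "wrist"; returns (picture, depth): 384x512x3 uint8, red, green, blue; 384x512 float32, mm along the optical axis (not along the pixel's ray), 0 where there is no reading.
- arm.camera_model(name): a dict with "camera_matrix" (3x3 intrinsics, pixels), "k1" (the pictures are not rectified: a ray, as slopes to the right and down, at radius r is drawn at 1 + k1 r^2 times it, then the intrinsics apply), "view" (4x4, takes a point from world to camera coordinates); the wrist camera has in their place "T_tool_cam" (4x4, takes a point from camera to tool coordinates, whose origin is the TCP and whose axes are the tool frame's). Camera axes: x right, y down, z forward; pixel columns grow to the right and rows downward; lengths in mm; the calibration is good to about 2 mm. A picture is of the moment at which its call begins: read the wrist's pose just before it. camera_model takes no time and is no camera call.
- arm.hand_in(): hands the job in, once; it reports no verdict.
The state is a dict: "time_s": time; "q": joint angles; "joint_velocities": joint speeds; "joint_torque": joint torques, N m; "ee_pos": TCP position; "ee_rot": TCP orientation; "ft_force": force on the tool from outside, world axes, zero at the start; "moment": the same for the moment, N m; "finger_gap": finger opening in mm.
Only numpy, scipy, OpenCV 4.12 (cv2) and the standard library are available. Lean on these libraries where they do the work, as an engineer would, in place of code of your own. Each camera call takes 0.05 s, during which the arm holds its last target. There are 200 camera calls.

TASK

On the bench sander's control box, push the pointer knob round with a fingertip, click by click, to speed 4: the fourth click clockwise (seen from above) from off, its anticlockwise end stop. Then, with the knob clicked in there, press the round start button all the way down and let it come back up. Only touch, never pinch the knob; do not press start at any other setting, and leave the jar, screwdriver and wood offcut where they lie.

Things in the scene. Friction and masses are not known exactly. Their poses are not given: they have to be found in the camera images.
- console: Grey control box, aluminium top, 150 (x) by 240 (y) by 55 mm high, fixed to the bench. Origin: centre of its underside; x points away from the operator, y to the operator's left, z up. A disc sander (same frame, up to 190 mm high) stands 260 to 460 mm towards its -y. On the top, 54 mm round the knob's axis, a short black bar marks off and six growing dots speeds 1 to 6.
- selector_axis (a point): Where the knob's vertical axis meets the box's top, 55 mm above the bench, at x -10, y +50 mm in the box's frame; axes as the box. The knob: a round black skirt of 32 mm radius, its top 14 mm above the box top, carrying an upright pointer bar 16 mm thick, up to 44 mm above the box top, from 44 mm on the pointer side to 22 mm on the other side of the axis.
- pointer_tip (a point): The end of the pointer bar at its top edge, 44 mm from the axis and 44 mm above the box top, marked with a white line along the bar's top; it points at the setting.
- selector (a joint): Knob angle, rad, growing clockwise from above. 0: off, pointing to the box's +y, an end stop. Each click is 0.524 (30 deg): speed n is n x 0.524; speed 3 points to the box's +x, speed 4 is 2.094, speed 6 (3.142) the other stop. Once about 7 deg past half-way between two it springs on to the next; 2 to 4 N at 30 mm from the axis moves it. Starts from off to speed 2, settling into a click at once.
- selector_back: The flank of the pointer bar on its anticlockwise side, the one to push to turn clockwise: a 62 by 27 mm plate. Origin: on the knob's axis, 2 mm above the box top; its y points along the pointer, z up.
- selector_front: The opposite flank of the bar, on its clockwise side, the one to push to turn back. Same origin and axes as selector_back. Pressing both flanks at once counts as pinching.
- start_top (a point): Centre of the top of the round steel start button, 30 mm across, 22 mm above the box top when up, in a black housing of 46 mm diameter and 12 mm height, at x -10, y -75 mm in the box's frame; z up. Pressed straight down.
- start (a joint): How far the start button is down, in m: 0 up, 0.006 fully down (5 N); a spring brings it back. It counts as pressed beyond 0.0045.
- jar: Bystander: glass screw jar with a steel lid, 60 mm across, 75 mm high, standing beyond the box. Origin: centre of its underside.
- screwdriver: Bystander: red-handled screwdriver, 200 mm long, 26 mm high, lying on the bench between the operator and the box.
- offcut: Bystander: plywood offcut, 120 by 45 by 40 mm, lying at the box's +y side. Origin: centre of its underside.

How it is judged:
By the outcome, as a careful person would: the job done as asked, in the order asked, and still so for the second after the job is handed in, with the robot touching nothing.
It also fails if it takes over 51 s, if anything falls off the work surface, if the arm or the gripper's body presses on something with over 40 N, if the wrist force passes 120 N, or if a joint passes its speed limit or range.

## Working session

There is one attempt and no reset: what is moved stays moved. The work goes in short steps, Python scripts to look and compute and a shell command to move; the robot and the scene stay as the last step left them, time stands still between calls to the robot, and variables do not carry over. Pictures are saved under pics/ and viewed, about 8 in all and at most 12, crops included, and the job is handed in when it is done.

```bash
mkdir -p pics
cat > h.py <<'E'
import numpy as np, cv2
from bench import arm
def snap(n):
    o=arm.get_obs(); im,d=arm.get_image(n); m=arm.camera_model(n)
    if n=="wrist":
        T=np.eye(4);T[:3,:3]=o["ee_rot"];T[:3,3]=o["ee_pos"]; V=np.linalg.inv(T@np.array(m["T_tool_cam"]))
    else: V=np.array(m["view"])
    return im,d,np.array(m["camera_matrix"]),m["k1"],V
def ray(s,u,v):
    _,_,K,k,V=s
    p=cv2.undistortPoints(np.array([[[u,v]]],float),K,np.array([k,0,0,0.]))[0,0]
    return np.linalg.inv(V),np.array([p[0],p[1],1])
def atz(s,u,v,z):
    C,r=ray(s,u,v); d=C[:3,:3]@r; o=C[:3,3]; return o+d*(z-o[2])/d[2]
def atd(s,u,v):
    C,r=ray(s,u,v); return C[:3,:3]@(r*s[1][int(v),int(u)])+C[:3,3]
def proj(s,P):
    _,_,K,k,V=s; P=np.atleast_2d(P).astype(float)
    return cv2.projectPoints(P,cv2.Rodrigues(V[:3,:3])[0],V[:3,3],K,np.array([k,0,0,0.]))[0][:,0]
E
python3 - <<'E'
from h import *
import pickle
for n in("scene","side"):
    s=snap(n); pickle.dump(s,open(n+".p","wb")); cv2.imwrite(f"pics/{n}0.png",cv2.resize(s[0][...,::-1],(768,576)) )
    print(n,s[2:])
print(arm.get_obs())
E
```

```text
scene (array([[372.9639228 ,   0.        , 252.49729179],
       [  0.        , 372.9639228 , 191.83266775],
       [  0.        ,   0.        ,   1.        ]]), -0.12028439217050602, array([[ 8.57416279e-01,  5.14617216e-01,  2.53875082e-03,
        -5.62560424e+02],
       [ 4.27927625e-01, -7.10223024e-01, -5.58982293e-01,
        -1.07402587e+02],
       [-2.85858832e-01,  4.80366919e-01, -8.29175706e-01,
         8.13403335e+02],
       [ 0.00000000e+00,  0.00000000e+00,  0.00000000e+00,
         1.00000000e+00]]))
side (array([[484.82584548,   0.        , 264.64518596],
       [  0.        , 484.82584548, 189.49461498],
       [  0.        ,   0.        ,   1.        ]]), -0.14350711263232463, array([[ 9.44596473e-01, -3.28231945e-01, -1.13703249e-03,
        -4.84182279e+02],
       [-2.04763271e-01, -5.86559885e-01, -7.83593966e-01,
         2.74663432e+02],
       [ 2.56533634e-01,  7.40412920e-01, -6.21272246e-01,
         5.97491099e+02],
       [ 0.00000000e+00,  0.00000000e+00,  0.00000000e+00,
         1.00000000e+00]]))
{'time_s': 0.1, 'q': array([ 1.29719556e+00,  1.16401263e-01,  1.44217413e+00,  4.79241680e-05,
        1.58399160e+00, -3.78166036e-02]), 'joint_velocities': array([-0.00078206, -0.00143815, -0.00128761,  0.00088848,  0.00020666,
       -0.00101238]), 'joint_torque': array([ 1.40653050e-03, -7.22893095e+01, -6.23873019e+01,  7.81850587e-02,
        2.27010070e-02, -1.15855964e-04]), 'ee_pos': array([157.64196082, 656.15405479, 218.01889875]), 'ee_rot': array([[ 2.33604778e-01,  9.72331585e-01, -3.09402734e-04],
       [ 9.72331149e-01, -2.33604968e-01, -9.25145260e-04],
       [-9.71825973e-04, -8.47235620e-05, -9.99999524e-01]]), 'ft_force': array([0.52578612, 0.14867823, 0.40551653]), 'moment': array([0.00466287, 0.0058841 , 0.01239083]), 'finger_gap': 92.98623787947956}
```

View pics/scene0.png

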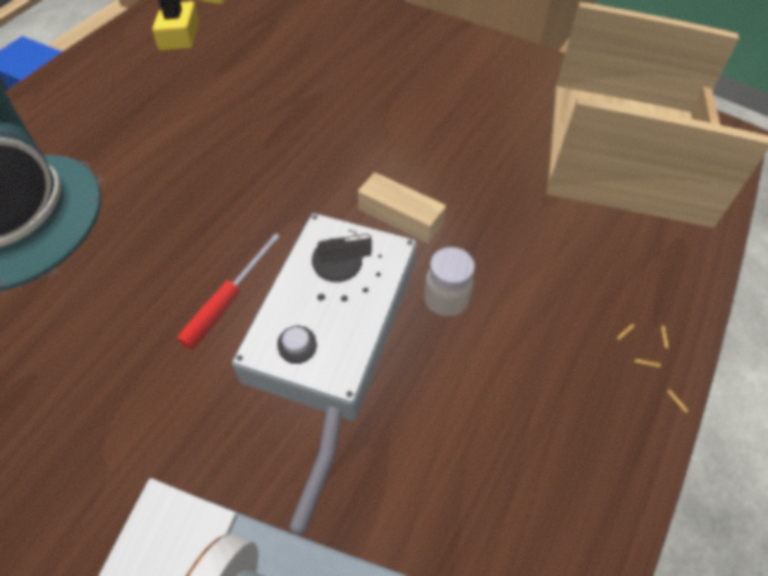

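View pics/side0.png

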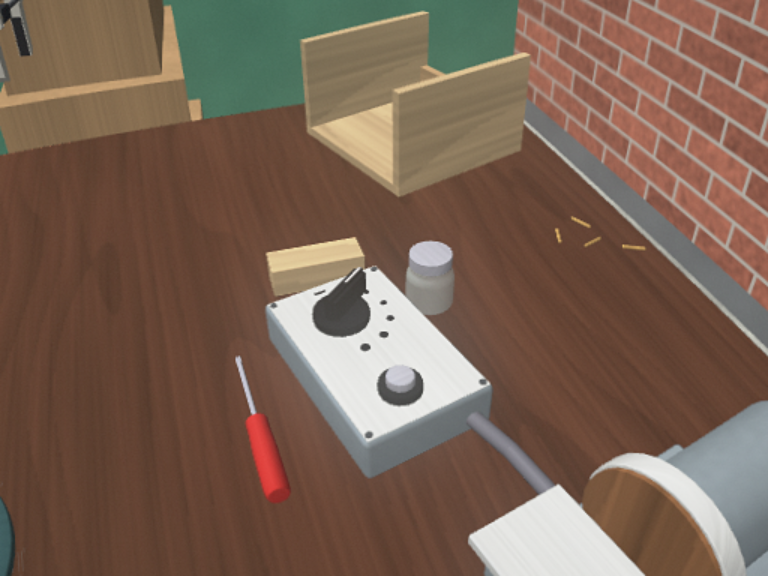

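The box, button and knob are visible in both views. In side, the screws are at (274,305), (375,268), (369,435), (482,381), and the bar points near speed 1. Next I fit the box pose.

Run:
```python
from h import *
import pickle
from scipy.optimize import least_squares
S={n:pickle.load(open(n+".p","rb")) for n in("scene","side")}
px={"scene":[(315,216),(410,242),(240,357),(350,394),(296,339)],"side":[(274,305),(375,268),(369,435),(482,381),(401,378)]}
for n in S: print(n,[atz(S[n],u/1.5,v/1.5,55).round(0)[:2] for u,v in px[n][:4]],atz(S[n],*(np.array(px[n][4])/1.5),77).round(0))
def W(p,P):
    c,s=np.cos(p[2]),np.sin(p[2]); P=np.atleast_2d(P); return np.c_[p[0]+c*P[:,0]-s*P[:,1],p[1]+s*P[:,0]+c*P[:,1],P[:,2]]
def f(p,names=("scene","side")):
    i=p[3];L=np.array([[-75+i,120-i,55],[75-i,120-i,55],[-75+i,-120+i,55],[75-i,-120+i,55],[-10,-75,77]])
    return np.concatenate([(proj(S[n],W(p,L))-np.array(px[n])/1.5).ravel() for n in names])
m=np.mean([atz(S["side"],u/1.5,v/1.5,55) for u,v in px["side"][:4]],0)
for nm in (("scene","side"),("scene",),("side",)):
    r=least_squares(f,[m[0],m[1],0,10],args=(nm,)); print(nm,r.x,abs(r.fun).max())
    if len(nm)==2:p=r.x; np.save("p.npy",p)
for n in S:
    for k in range(7):
        a=k*np.pi/6; d=np.array([np.sin(a),np.cos(a)])
        print(n,k,"tip",(proj(S[n],W(p,[*(np.array([-10,50])+44*d),99]))*1.5).round(),"dot",(proj(S[n],W(p,[*(np.array([-10,50])+54*d),55]))*1.5).round())
print("axis",W(p,[-10,50,55]),"start",W(p,[-10,-75,77]))
s=S["side"]; im=cv2.resize(s[0][150:290,160:340],None,fx=4,fy=4,interpolation=cv2.INTER_CUBIC); cv2.imwrite("pics/crop.png",im[...,::-1])
```

```text
scene [array([436., 202.]), array([565., 229.]), array([482., -14.]), array([612.,  13.])] [532.  30.  77.]
side [array([435., 203.]), array([565., 231.]), array([480., -14.]), array([609.,  16.])] [526.  27.  77.]
('scene', 'side') [5.22833376e+02 1.07478307e+02 2.08696947e-01 9.38630706e+00] 2.935263189954867
('scene',) [5.24396833e+02 1.07057932e+02 2.12072102e-01 9.35931598e+00] 1.3983790016287685
('side',) [5.21708240e+02 1.07276154e+02 2.05992039e-01 9.62340361e+00] 2.6213368852140206
scene 0 tip [[348. 213.]] dot [[352. 230.]]
scene 1 tip [[363. 221.]] dot [[370. 240.]]
scene 2 tip [[371. 234.]] dot [[380. 255.]]
scene 3 tip [[370. 249.]] dot [[378. 273.]]
scene 4 tip [[359. 262.]] dot [[365. 289.]]
scene 5 tip [[341. 269.]] dot [[344. 297.]]
scene 6 tip [[321. 268.]] dot [[321. 296.]]
side 0 tip [[323. 267.]] dot [[321. 292.]]
side 1 tip [[343. 263.]] dot [[345. 288.]]
side 2 tip [[362. 266.]] dot [[368. 292.]]
side 3 tip [[376. 275.]] dot [[385. 302.]]
side 4 tip [[382. 287.]] dot [[392. 318.]]
side 5 tip [[376. 300.]] dot [[385. 334.]]
side 6 tip [[361. 310.]] dot [[367. 347.]]
axis [[502.69109354 154.3215395   55.        ]] start [[528.58925565  32.03382466  77.        ]]
```

View pics/crop.png

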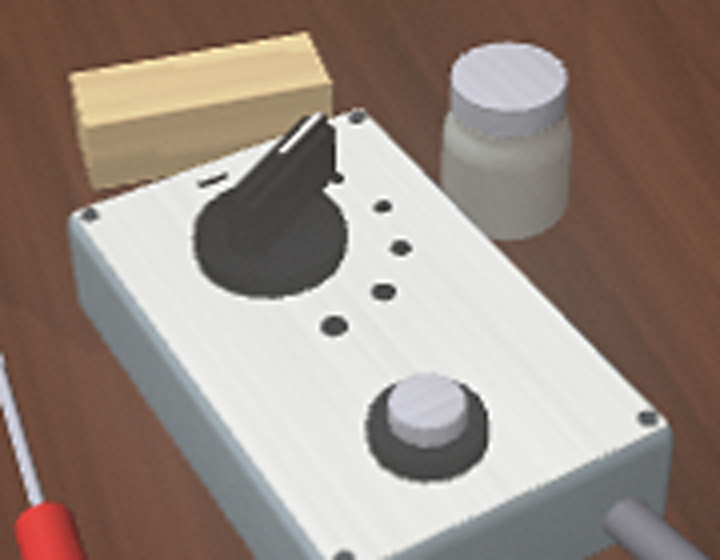

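The crop shows the tip at about (323,115), i.e. side (361,268). It matches the predicted speed 2 tip, and scene agrees. So two clicks are needed. I'll close the fingers and go above the back flank with tool x along the pointer.

```bash
R='{"travel":[0.344,-0.456,0],"dr":[0,0,-0.602],"gripper":0}'; python3 -m jog '[{"travel":[0.344,-0.456,0],"dr":[0,0,-0.602],"gripper":0},{"travel":[0.344,-0.456,0],"dr":[0,0,-0.602],"gripper":0},{"travel":[0.344,-0.456,0],"dr":[0,0,-0.602],"gripper":0},{"travel":[0.344,-0.456,0],"dr":[0,0,-0.602],"gripper":0},{"travel":[0.344,-0.456,0],"dr":[0,0,-0.602],"gripper":0},{"travel":[0.344,-0.456,0],"dr":[0,0,-0.602],"gripper":0},{"travel":[0.344,-0.456,0],"dr":[0,0,-0.602],"gripper":0},{"travel":[0.344,-0.456,0],"dr":[0,0,-0.602],"gripper":0},{"travel":[0.344,-0.456,0],"dr":[0,0,-0.602],"gripper":0},{"travel":[0.344,-0.456,0],"dr":[0,0,-0.602],"gripper":0},{"travel":[0.344,-0.456,0],"dr":[0,0,-0.602],"gripper":0},{"travel":[0.344,-0.456,0],"dr":[0,0,-0.602],"gripper":0},{"travel":[0.344,-0.456,0],"dr":[0,0,-0.602],"gripper":0},{"travel":[0.344,-0.456,0],"dr":[0,0,-0.602],"gripper":0},{"travel":[0.344,-0.456,0],"dr":[0,0,-0.602],"gripper":0},{"travel":[0.344,-0.456,0],"dr":[0,0,-0.602],"gripper":0},{"travel":[0.344,-0.456,0],"dr":[0,0,-0.602],"gripper":0},{"travel":[0.344,-0.456,0],"dr":[0,0,-0.602],"gripper":0},{"travel":[0.344,-0.456,0],"dr":[0,0,-0.602],"gripper":0},{"travel":[0.344,-0.456,0],"dr":[0,0,-0.602],"gripper":0}]' 20
python3 - <<'E'
from h import *
import pickle
s=snap("wrist"); pickle.dump(s,open("w.p","wb")); im=cv2.resize(s[0],(768,576))
p=np.load("p.npy"); c,q=np.cos(p[2]),np.sin(p[2])
def W(x,y,z): return [p[0]+c*x-q*y,p[1]+q*x+c*y,z]
a=np.pi/3
for n,P in dict(axis=W(-10,50,69),tip=W(-10+44*np.sin(a),50+44*np.cos(a),99),start=W(-10,-75,77),off=W(-10,104,55)).items(): print(n,P,proj(s,P)*1.5)
cv2.imwrite("pics/w1.png",im[...,::-1])
E
```

```text
time_s: 1.77
ee_pos: [501.2, 201.1, 218.7]
ee_rot: [[0.742, 0.67, 0.0], [0.67, -0.742, 0.0], [0.0, -0.0, -1.0]]
ft_force: [0.2, 0.7, -0.0]
finger_gap: 0.6
axis [np.float64(502.6910935445049), np.float64(154.3215395001539), 69] [[333.67915716 309.75839956]]
tip [np.float64(535.4113192162785), np.float64(183.73899744587413), 99] [[397.12410584 325.37452702]]
start [np.float64(528.5892556464008), np.float64(32.033824664427584), 77] [[255.60616911 444.84817283]]
off [np.float64(491.50308751648583), np.float64(207.14983230918767), 55] [[371.61771748 241.60069837]]
```

View pics/w1.png

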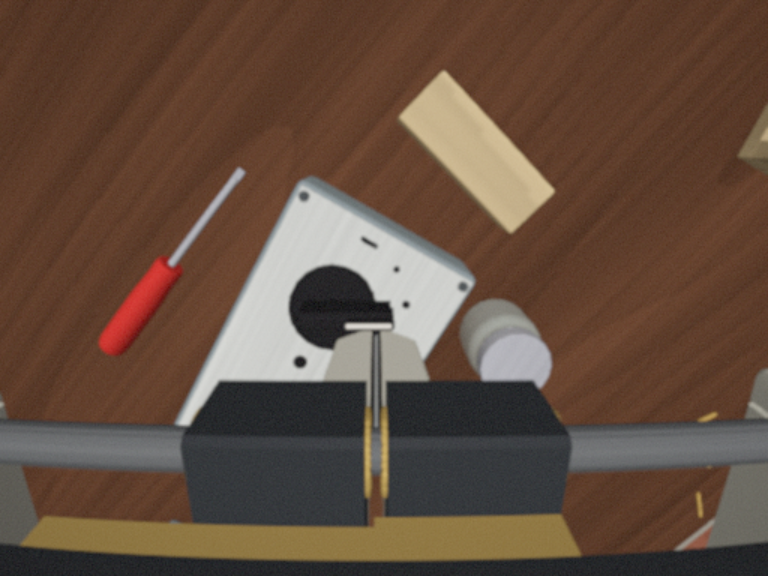

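The knob axis is at (332,307) and the tip at (394,326), within about 2 mm of the predictions. I compute the push arc, then descend.

```bash
python3 -m jog '[{"travel":[0,0,-0.04],"dr":[0,0,0],"gripper":0},{"travel":[0,0,-0.08],"dr":[0,0,0],"gripper":0},{"travel":[0,0,-0.11],"dr":[0,0,0],"gripper":0},{"travel":[0,0,-0.13],"dr":[0,0,0],"gripper":0},{"travel":[0,0,-0.138],"dr":[0,0,0],"gripper":0},{"travel":[0,0,-0.138],"dr":[0,0,0],"gripper":0},{"travel":[0,0,-0.138],"dr":[0,0,0],"gripper":0},{"travel":[0,0,-0.138],"dr":[0,0,0],"gripper":0}]'
python3 - <<'E'
import numpy as np
for a in list(range(60,121,4)):
    t=np.deg2rad(102-a); e=np.array([np.cos(t),np.sin(t)]);n=np.array([-e[1],e[0]])
    P=np.array([502.7,154.0])+30*e+15.5*n
    print(a,((P-[501.7,200.3])/1000).round(4),np.deg2rad(60-a).round(3))
E
```

```text
time_s: 2.48
ee_pos: [502.5, 200.7, 82.5]
ee_rot: [[0.743, 0.669, 0.002], [0.669, -0.743, 0.001], [0.002, 0.001, -1.0]]
ft_force: [0.6, 0.4, 0.7]
finger_gap: 0.4
60 [ 0.0129 -0.0147] 0.0
64 [ 0.0151 -0.0156] -0.07
68 [ 0.0172 -0.0167] -0.14
72 [ 0.0192 -0.0179] -0.209
76 [ 0.0212 -0.0192] -0.279
80 [ 0.023  -0.0207] -0.349
84 [ 0.0247 -0.0223] -0.419
88 [ 0.0264 -0.024 ] -0.489
92 [ 0.0279 -0.0258] -0.559
96 [ 0.0292 -0.0277] -0.628
100 [ 0.0304 -0.0298] -0.698
104 [ 0.0315 -0.0319] -0.768
108 [ 0.0325 -0.034 ] -0.838
112 [ 0.0332 -0.0362] -0.908
116 [ 0.0339 -0.0385] -0.977
120 [ 0.0343 -0.0408] -1.047
```

```bash
python3 -m jog '[{"travel":[0.006,-0.007,0],"dr":[0,0,0],"gripper":0},{"travel":[0.012,-0.0138,0],"dr":[0,0,0],"gripper":0},{"travel":[0.0129,-0.0147,0],"dr":[0,0,0],"gripper":0},{"travel":[0.0151,-0.0156,0],"dr":[0,0,-0.07],"gripper":0},{"travel":[0.0172,-0.0167,0],"dr":[0,0,-0.14],"gripper":0},{"travel":[0.0192,-0.0179,0],"dr":[0,0,-0.209],"gripper":0},{"travel":[0.0212,-0.0192,0],"dr":[0,0,-0.279],"gripper":0},{"travel":[0.023,-0.0207,0],"dr":[0,0,-0.349],"gripper":0},{"travel":[0.0247,-0.0223,0],"dr":[0,0,-0.419],"gripper":0},{"travel":[0.0247,-0.0223,0],"dr":[0,0,-0.419],"gripper":0},{"travel":[0.0247,-0.0223,0],"dr":[0,0,-0.419],"gripper":0},{"travel":[0.0247,-0.0223,0],"dr":[0,0,-0.419],"gripper":0}]'
python3 - <<'E'
from h import *
print(arm.get_obs()["moment"])
a=snap("side")[0]; b=snap("scene")[0]
cv2.imwrite("pics/k2.png",np.hstack([cv2.resize(a[130:290,130:290],(400,400)),cv2.resize(b[100:260,140:300],(400,400))])[...,::-1])
E
```

```text
time_s: 3.48
ee_pos: [526.5, 177.9, 80.8]
ee_rot: [[0.95, 0.311, 0.0], [0.311, -0.95, -0.0], [0.0, 0.0, -1.0]]
ft_force: [-0.0, 0.1, -0.5]
finger_gap: 0.7
[-0.07475239 -0.04413293  0.03471611]
```

View pics/k2.png

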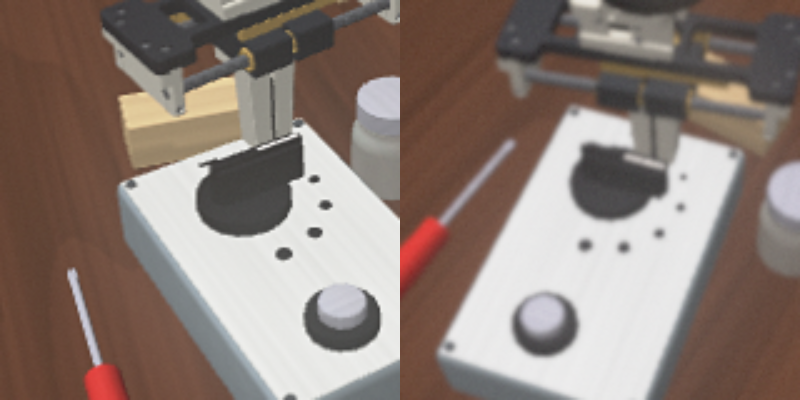

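Side tip at about (374,279) means speed 3, with no residual force. Next is the second click, then I check before backing off.

```bash
python3 -m jog '[{"travel":[0.0017,-0.0017,0],"dr":[0,0,-0.07],"gripper":0},{"travel":[0.0032,-0.0035,0],"dr":[0,0,-0.14],"gripper":0},{"travel":[0.0045,-0.0054,0],"dr":[0,0,-0.209],"gripper":0},{"travel":[0.0057,-0.0075,0],"dr":[0,0,-0.279],"gripper":0},{"travel":[0.0068,-0.0096,0],"dr":[0,0,-0.349],"gripper":0},{"travel":[0.0078,-0.0117,0],"dr":[0,0,-0.419],"gripper":0},{"travel":[0.0085,-0.0139,0],"dr":[0,0,-0.489],"gripper":0},{"travel":[0.0089,-0.0150,0],"dr":[0,0,-0.524],"gripper":0},{"travel":[0.0089,-0.0150,0],"dr":[0,0,-0.524],"gripper":0},{"travel":[0.0089,-0.0150,0],"dr":[0,0,-0.524],"gripper":0},{"travel":[0.0089,-0.0150,0],"dr":[0,0,-0.524],"gripper":0}]'
python3 -m jog '[{"travel":[0.003,0.010,0],"dr":[0,0,0],"gripper":0},{"travel":[0.006,0.020,0],"dr":[0,0,0],"gripper":0},{"travel":[0.006,0.020,0.03],"dr":[0,0,0],"gripper":0},{"travel":[0.006,0.020,0.06],"dr":[0,0,0],"gripper":0},{"travel":[0.006,0.020,0.06],"dr":[0,0,0],"gripper":0},{"travel":[0.006,0.020,0.06],"dr":[0,0,0],"gripper":0},{"travel":[0.006,0.020,0.06],"dr":[0,0,0],"gripper":0}]'
python3 - <<'E'
from h import *
a=snap("side")[0]; b=snap("scene")[0]
cv2.imwrite("pics/k3.png",np.hstack([cv2.resize(a[130:290,130:290],(400,400)),cv2.resize(b[100:260,140:300],(400,400))])[...,::-1])
E
```

```text
time_s: 4.5
ee_pos: [535.3, 163.1, 80.7]
ee_rot: [[0.978, -0.207, 0.0], [-0.207, -0.978, 0.0], [0.0, -0.0, -1.0]]
ft_force: [-0.3, 0.3, -0.4]
finger_gap: 0.2
time_s: 5.08
ee_pos: [541.3, 183.7, 140.1]
ee_rot: [[0.978, -0.208, -0.0], [-0.208, -0.978, -0.0], [-0.0, 0.0, -1.0]]
ft_force: [-0.8, -0.0, -0.3]
finger_gap: 0.6
```

View pics/k3.png

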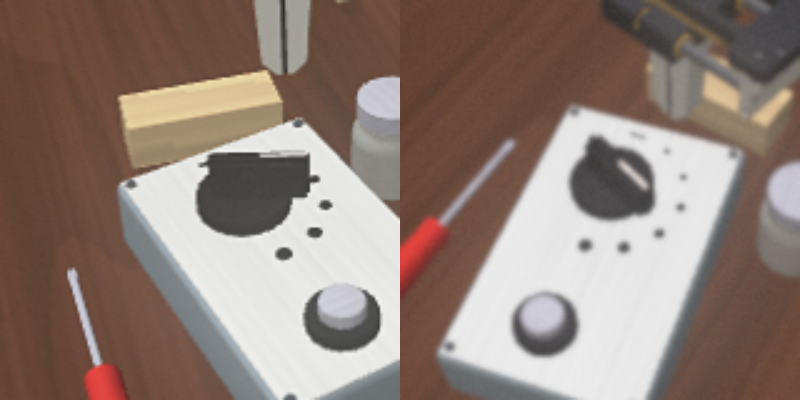

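Side tip at (380,289) and scene tip at (358,263) both match speed 4 (predicted (382,287) and (359,262)). Now to a point above the start button.

```bash
python3 -m jog '[{"travel":[-0.0135,-0.153,0],"dr":[0,0,0],"gripper":0},{"travel":[-0.0135,-0.153,0],"dr":[0,0,0],"gripper":0},{"travel":[-0.0135,-0.153,0],"dr":[0,0,0],"gripper":0},{"travel":[-0.0135,-0.153,0],"dr":[0,0,0],"gripper":0},{"travel":[-0.0135,-0.153,0],"dr":[0,0,0],"gripper":0},{"travel":[-0.0135,-0.153,-0.03],"dr":[0,0,0],"gripper":0},{"travel":[-0.0135,-0.153,-0.05],"dr":[0,0,0],"gripper":0},{"travel":[-0.0135,-0.153,-0.05],"dr":[0,0,0],"gripper":0},{"travel":[-0.0135,-0.153,-0.05],"dr":[0,0,0],"gripper":0},{"travel":[-0.0135,-0.153,-0.05],"dr":[0,0,0],"gripper":0},{"travel":[-0.0135,-0.153,-0.05],"dr":[0,0,0],"gripper":0}]'
python3 - <<'E'
from h import *
a=snap("side")[0]; b=snap("scene")[0]
cv2.imwrite("pics/b1.png",np.hstack([cv2.resize(a[190:290,210:310],(400,400)),cv2.resize(b[170:270,150:250],(400,400))])[...,::-1])
E
```

```text
time_s: 6.1
ee_pos: [528.4, 30.3, 92.0]
ee_rot: [[0.978, -0.208, 0.002], [-0.208, -0.978, 0.0], [0.001, -0.0, -1.0]]
ft_force: [-0.0, -0.2, -0.1]
finger_gap: 0.2
```

View pics/b1.png

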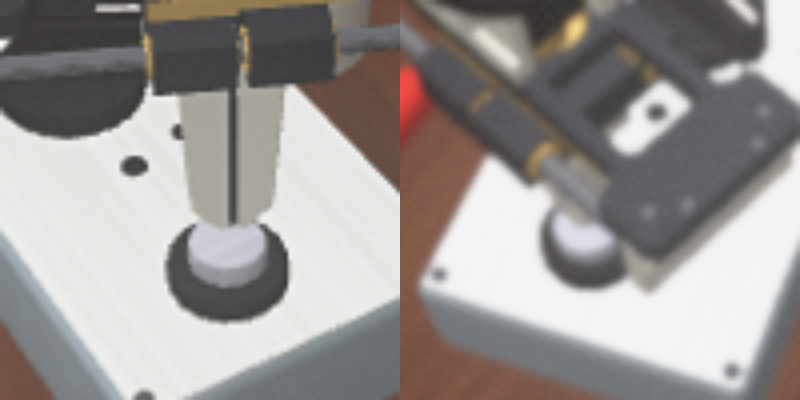

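The finger is centred over the button. Now I press slowly in steps.

```bash
python3 -m jog '[{"travel":[0,0,-0.008],"dr":[0,0,0],"gripper":0},{"travel":[0,0,-0.012],"dr":[0,0,0],"gripper":0},{"travel":[0,0,-0.015],"dr":[0,0,0],"gripper":0},{"travel":[0,0,-0.018],"dr":[0,0,0],"gripper":0},{"travel":[0,0,-0.019],"dr":[0,0,0],"gripper":0},{"travel":[0,0,-0.0195],"dr":[0,0,0],"gripper":0},{"travel":[0,0,-0.0195],"dr":[0,0,0],"gripper":0},{"travel":[0,0,-0.0195],"dr":[0,0,0],"gripper":0},{"travel":[0,0,-0.0195],"dr":[0,0,0],"gripper":0},{"travel":[0,0,-0.0195],"dr":[0,0,0],"gripper":0}]'
```

```text
time_s: 7.03
ee_pos: [527.7, 30.1, 71.3]
ee_rot: [[0.978, -0.208, -0.0], [-0.208, -0.978, 0.0], [-0.0, -0.0, -1.0]]
ft_force: [-3.5, 0.1, 4.7]
finger_gap: 0.6
```

Force is 4.7 N, almost full travel. I go slightly further to reach the bottom.

```bash
python3 -m jog '[{"travel":[0,0,-0.0005],"dr":[0,0,0],"gripper":0},{"travel":[0,0,-0.001],"dr":[0,0,0],"gripper":0},{"travel":[0,0,-0.001],"dr":[0,0,0],"gripper":0},{"travel":[0,0,-0.001],"dr":[0,0,0],"gripper":0}]'
```

```text
time_s: 7.37
ee_pos: [527.8, 30.1, 71.1]
ee_rot: [[0.978, -0.208, 0.0], [-0.208, -0.978, 0.0], [0.0, -0.0, -1.0]]
ft_force: [-9.0, 0.5, 14.7]
finger_gap: 0.5
```

The button has bottomed out: 14.7 N with no further travel. Now I release, rise and move aside.

```bash
python3 -m jog '[{"travel":[0,0,0.005],"dr":[0,0,0],"gripper":0},{"travel":[0,0,0.03],"dr":[0,0,0],"gripper":0},{"travel":[0,0,0.07],"dr":[0,0,0],"gripper":0},{"travel":[0,0,0.11],"dr":[0,0,0],"gripper":0},{"travel":[0,0,0.15],"dr":[0,0,0],"gripper":0},{"travel":[-0.04,0,0.17],"dr":[0,0,0],"gripper":0},{"travel":[-0.08,0,0.17],"dr":[0,0,0],"gripper":0},{"travel":[-0.1,0,0.17],"dr":[0,0,0],"gripper":0},{"travel":[-0.1,0,0.17],"dr":[0,0,0],"gripper":0},{"travel":[-0.1,0,0.17],"dr":[0,0,0],"gripper":0},{"travel":[-0.1,0,0.17],"dr":[0,0,0],"gripper":0}]'
python3 - <<'E'
from h import *
s=snap("side"); cv2.imwrite("pics/end.png",cv2.resize(s[0],(768,576))[...,::-1])
E
```

```text
time_s: 8.28
ee_pos: [428.3, 30.0, 240.0]
ee_rot: [[0.978, -0.209, 0.0], [-0.209, -0.978, -0.0], [0.0, -0.0, -1.0]]
ft_force: [0.0, 0.6, -0.4]
finger_gap: 0.2
```

View pics/end.png

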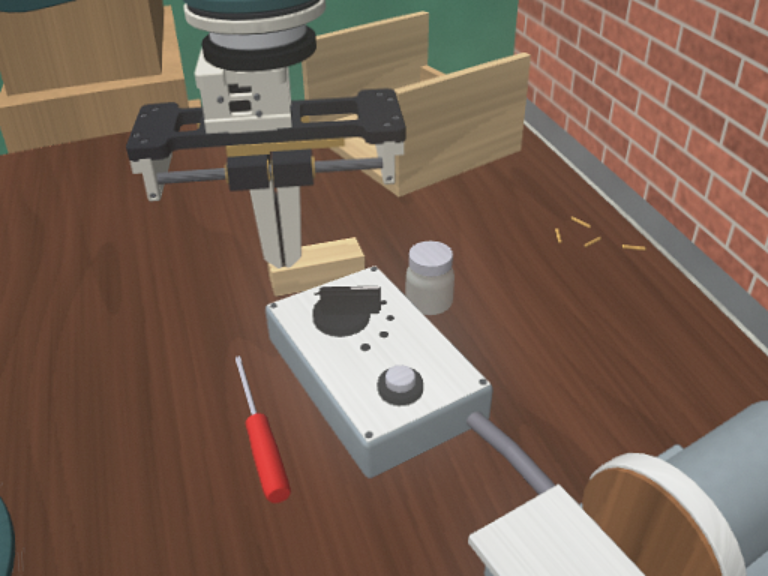

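The tip is at (380,289), speed 4. The button is up at (401,378), the bystanders have not moved, and the arm is clear.

```bash
python3 -c "
from bench import arm
print(arm.hand_in())"
```

```text
the job is handed in; nothing more can be done
None
```

I set the knob to speed 4, pressed start there once, let it come back up, and handed the job in at about 8.3 s of robot time.

- **Knob:** It started at speed 2. I pushed the back flank of the pointer with the closed fingers, one click to speed 3 and one to speed 4. After each click I checked the pointer in the side and scene views. At speed 4 the pointer tip lay within about 3 px of where the fitted box pose put it in both views.
- **Start button:** I pressed it down until the fingertip stopped at z 71.1 mm, with 14.7 N vertical. Full travel puts its top at 71 mm, so it was all the way down.
- **Last picture (side view):** The pointer is still at speed 4 and the button is back up. The jar, screwdriver and offcut have not moved, and the arm is clear with no contact force.

During the press the wrist also read about 9 N sideways, well under the limits. No check failed or disagreed. The two cameras placed the button about 6 mm apart, and a close look before pressing showed the finger centred on it.

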